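# Take the header canisters off the filling stand and sleeve the spigots

### The job

The filling stand is going out of service. First shut its feed valve by pushing the lever fully over, away from the robot; only then lift every canister off the stand by its handle and set it down upright inside the drip tray, and push an orange sleeve fully down onto each of the three bare spigots. Leave the pressure gauge that lies on the bench where it is.

Things in the scene. Friction and masses are not known exactly. Their poses are not given: they have to be found in the camera images.
- stand: Fixed grey filling stand, a bar 80 (x) x 380 (y) mm whose flat deck lies 35 mm above its origin (centre of its underside, on the table). In its own frame three upright brass spigots stand at y = +145, +45 and -55 mm (x = 0) and the valve lever pivots at y = -150 mm, x = 0. A wall shelf hangs high over the back: keep the arm low here.
- spigot_1 (a point): Foot of the left spigot, on its axis at deck height, axes as the stand. The spigot is 20 mm in diameter and rises 45 mm above this point, with a tapered tip. A canister may stand over it; if not, it is bare.
- spigot_2 (a point): Foot of the middle spigot, on its axis at deck height, axes as the stand. The spigot is 20 mm in diameter and rises 45 mm above this point, with a tapered tip. A canister may stand over it; if not, it is bare.
- spigot_3 (a point): Foot of the right-hand (next to the valve) spigot, on its axis at deck height, axes as the stand. The spigot is 20 mm in diameter and rises 45 mm above this point, with a tapered tip. A canister may stand over it; if not, it is bare.
- valve (a joint): Feed valve lever (rad): 0 = open, leaning to the stand's -x (towards the robot); 1.0 = shut, leaning to +x. It swings 1.0 rad in all about an axis along the stand's y, between hard stops, and stays where it is left; about 1 N at the tip moves it.
- valve_tip (a point): Free end of the valve lever, a red stick 80 mm long from its pivot (22 mm above the deck), with a ball of 13 mm radius at this point. It stands clear by 95 mm of the nearest spigot.
- drip_tray: Fixed aluminium tray, 290 (x) x 130 (y) x 18 mm outside, walls and floor 4 mm; origin at the centre of its underside. Its long side is its x. It takes three canisters in a row along x, 90 mm apart.
- canister_1: Loose steel canister, blue lid, 67 mm across, 83 mm high to the lid's top, 0.35 kg; origin: centre of its underside, z up. A fixed black handle bar, flat-sided, 12 mm thick (x) and 18 mm tall, runs along its own y, middle at z = 126 mm (posts at y = +-27 mm), 34 mm free below. Hollow from below (bore 44 mm, 70 mm deep): it stands on the deck over a spigot. May be absent.
- canister_2: Loose steel canister, blue lid, 67 mm across, 83 mm high to the lid's top, 0.35 kg; origin: centre of its underside, z up. A fixed black handle bar, flat-sided, 12 mm thick (x) and 18 mm tall, runs along its own y, middle at z = 126 mm (posts at y = +-27 mm), 34 mm free below. Hollow from below (bore 44 mm, 70 mm deep): it stands on the deck over a spigot. May be absent.
- canister_3: Loose steel canister, blue lid, 67 mm across, 83 mm high to the lid's top, 0.35 kg; origin: centre of its underside, z up. A fixed black handle bar, flat-sided, 12 mm thick (x) and 18 mm tall, runs along its own y, middle at z = 126 mm (posts at y = +-27 mm), 34 mm free below. Hollow from below (bore 44 mm, 70 mm deep): it stands on the deck over a spigot. May be absent.
- sleeve_1: Loose orange plastic tube standing upright, 70 mm high, 38 mm outside, bore 26 mm right through, with a flange 60 mm in diameter and 12 mm thick at its lower end; 0.12 kg; origin at the centre of its underside, z up. Flange down, it slides over any spigot until the flange lies on the deck. The three are alike.
- sleeve_2: Loose orange plastic tube standing upright, 70 mm high, 38 mm outside, bore 26 mm right through, with a flange 60 mm in diameter and 12 mm thick at its lower end; 0.12 kg; origin at the centre of its underside, z up. Flange down, it slides over any spigot until the flange lies on the deck. The three are alike.
- sleeve_3: Loose orange plastic tube standing upright, 70 mm high, 38 mm outside, bore 26 mm right through, with a flange 60 mm in diameter and 12 mm thick at its lower end; 0.12 kg; origin at the centre of its underside, z up. Flange down, it slides over any spigot until the flange lies on the deck. The three are alike.
- test_gauge: Bystander: round black pressure gauge lying on its back on the table, 99 x 67 x 33 mm, 0.4 kg; origin at the centre of its underside.
There are look-alikes about, which are no part of the job. Leave any purple look-alike of the sleeve_3 alone.

How it is judged:
By the outcome, as a careful person would: the job done as asked, in the order asked, and still so for the second after the job is handed in, with the robot touching nothing.
Of canister_1, canister_2, canister_3 only 2 to 3 are there at a start; the rules pass over those that are not, and their reading is None.
At some moment in a run one of sleeve_1, sleeve_2, sleeve_3 may be knocked a few centimetres aside while the robot is not near it.
It also fails if it takes over 208 s, if anything falls off the work surface, if the arm or the gripper's body presses on something with over 40 N, if the wrist force passes 120 N, or if a joint passes its speed limit or range.

### The arm

A 7-joint arm with a two-finger parallel gripper is mounted at the origin on a cart in front of the work surface, level with it; the furniture and walls round the work are solid. World frame = base frame: x ahead of the robot, y to its left, z up, the work surface at z = 0. Lengths are in m, angles in rad, forces in N, time in s.
With the tool pointing down it reaches from about 0.425 to 0.875 m from the base axis. Payload 9.9 kg.
Tool frame: the origin (TCP) lies midway between the tips of the shut fingers; the grasp point (between the pads) lies 19 mm behind it; z points along the fingers, y is the direction in which the jaws open and shut (so a half turn about z gives the same grasp; the last joint's range is limited). The gripper opens to 85 mm and grips with 20 to 120 N. Pads are 22 mm wide; open, the fingers measure 114 mm over their backs; the gripper's body (76 mm by 85 mm) begins 54 mm behind the grasp point. The pads swing forward as they close: fully open they stand 13 mm farther back than shut.
Start: joints at [1.154, 0.576, 0.025, 1.437, -0.015, 1.129, -0.057], TCP at [0.221, -0.638, 0.231] pointing down, gripper open.
Joint ranges: [-2.76, 2.76], [-0.34, 2.15], [-1.52, 1.57], [0.19, 2.46], [-1.09, 4.23], [0.17, 1.99], [-2.82, 2.82]. Speed limits (rad/s): [2.22, 2.22, 3.01, 3.01, 3.14, 3.14, 3.14].

### API

Orientations are given as a unit quaternion [x, y, z, w].
In Python, from station import robot gives the robot as it stands.
- The arm moves only by the shell command python3 -m crank 'ROWS' [OPENING] [FORCE]. ROWS is JSON, a list of rows, each an object with "dp": the shift along the tool's x, y, z in mm, a list of three; "spin": the turn about the tool's z in degrees. In form: [{"dp": [tx, ty, tz], "spin": spin}, ...]. A call has exactly 10 rows; each row shifts and turns the commanded pose from where the row before left it, along the tool's axes as they then stand; what a row does not reach is not made up. A row lasts 1/10 s, in which the tool goes at most 50 mm and 8.59 degrees, less where a joint would pass 70% of its speed; a pose out of reach is approached as far as the arm can. A call with a gripper value outside its range is refused whole. OPENING is the gripper's target within -1 to 1 (fully open at 1, half-way at 0, shut at -1), set as the call begins (- or left out, the last holds). The fingers move at their own pace and stop on an object; FORCE is the grip in N (left out, the last holds). Time passes only in rows, so rows that do not move let the fingers close, or fill a call up. It gives the time, the measured TCP pose, the force and the opening at its end, in the units of the state.
- robot.observe(): the state, without advancing time (a new reading comes with each control period).
- robot.capture(name): name is "side" or "top"; returns a dict with "pixels" (420x560x3 uint8, red, green, blue), "z_map" (420x560 float32, m along the optical axis (not along the pixel's ray), 0 where there is no reading), "mtx" (3x3 intrinsics, pixels), "extrinsics" (4x4, takes a point from camera to world coordinates). Camera axes: x right, y down, z forward; pixel columns grow to the right and rows downward; lengths in m; the calibration is good to about 2 mm. A picture is of the moment at which its call begins.
- robot.close_job(): hands the job in, once; it reports no verdict.
The state is a dict: "clock": time; "joint_pos": joint angles; "qvel": joint speeds; "tau": joint torques, N m; "position": TCP position; "eef_rot": TCP orientation; "force": force on the tool from outside, world axes, zero at the start; "torque": the same for the moment, N m; "grip_width": finger opening in m.
Only numpy, scipy, OpenCV 4.12 (cv2) and the standard library are available. Lean on these libraries where they do the work, as an engineer would, in place of code of your own. Each camera call takes 0.05 s, during which the arm holds its last target. There are 200 camera calls.

## Working session

There is one attempt and no reset: what is moved stays moved. The work goes in short steps, Python scripts to look and compute and a shell command to move; the robot and the scene stay as the last step left them, time stands still between calls to the robot, and variables do not carry over. Pictures are saved under pics/ and viewed, about 12 in all and at most 16, crops included, and the job is handed in when it is done.

```bash
mkdir -p pics; cat > h.py <<'E'
from station import robot
import numpy as np, cv2
def snap(n,tag):
    c=robot.capture(n); np.savez(f'pics/{tag}.npz',**c)
    cv2.imwrite(f'pics/{tag}.png',c['pixels'][:,:,::-1]); return c
def cloud(c):
    z=c['z_map']; v,u=np.mgrid[:z.shape[0],:z.shape[1]]; K=c['mtx']
    p=np.stack([(u-K[0,2])*z/K[0,0],(v-K[1,2])*z/K[1,1],z],-1)
    w=p@c['extrinsics'][:3,:3].T+c['extrinsics'][:3,3]; w[z==0]=np.nan; return w
E
python3 - <<'E'
from h import *
print(robot.observe())
a=snap('side','s0');b=snap('top','t0')
cv2.imwrite('pics/both0.png',cv2.resize(np.hstack([a['pixels'],b['pixels']])[:,:,::-1],(800,300)))
for c in(a,b):print(c['mtx'],c['extrinsics'])
E
```

```text
{'clock': 0.0, 'joint_pos': array([ 1.15419258,  0.576546  ,  0.02485169,  1.43788356, -0.01500975,
        1.12900283, -0.05651138]), 'qvel': array([ 0.00019665, -0.00260825,  0.00056417, -0.00127562, -0.00093717,
       -0.00096909,  0.00032685]), 'tau': array([ 8.43310208e-04, -7.65760088e+01,  2.25043841e+00, -2.85970938e+01,
        1.51992263e-02,  1.26710304e-02,  1.85915223e-05]), 'position': array([ 0.22037898, -0.637543  ,  0.23044212]), 'eef_rot': array([ 9.86185752e-01,  1.65641109e-01, -1.77380094e-04, -8.08295163e-04]), 'force': array([-0.83557694,  0.38931901,  0.05823546]), 'torque': array([ 0.00727009, -0.01528805, -0.03920335]), 'grip_width': 0.08512094891869014}
[[404.97319001   0.         284.07275041]
 [  0.         404.97319001 210.55751423]
 [  0.           0.           1.        ]] [[-0.95268987 -0.0852575   0.29174162  0.18193749]
 [-0.3032115   0.33319216 -0.8927742   0.9564643 ]
 [-0.02109032 -0.93899635 -0.34327984  0.47761301]
 [ 0.          0.          0.          1.        ]]
[[422.06298366   0.         288.60498609]
 [  0.         422.06298366 211.28281038]
 [  0.           0.           1.        ]] [[-9.45549902e-05 -9.82414264e-01  1.86714231e-01  2.59797329e-01]
 [-9.99985643e-01 -9.07449342e-04 -5.28103725e-03  7.26631389e-03]
 [ 5.35760003e-03 -1.86712050e-01 -9.82400075e-01  1.24642646e+00]
 [ 0.00000000e+00  0.00000000e+00  0.00000000e+00  1.00000000e+00]]
```

View pics/s0.png

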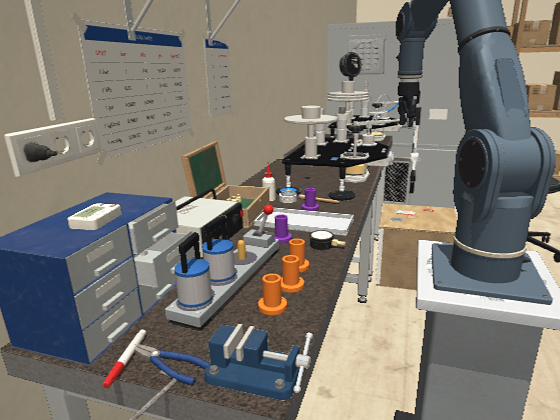

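View pics/t0.png

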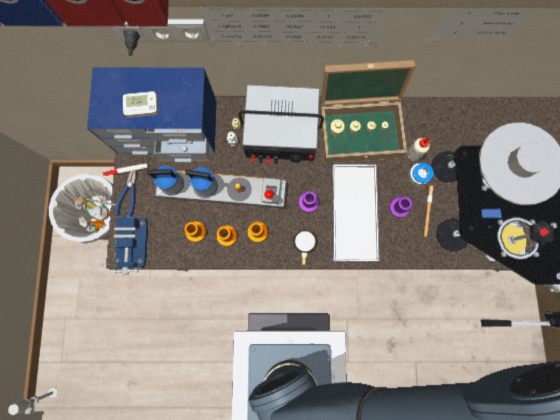

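Two canisters (top view lids at 167,180 and 202,181) stand on spigots 1 and 2. Spigot 3 (239,187) is bare, with the lever ball at (268,194). The sleeves are at (194,231), (227,235) and (257,231), the tray at (355,212), and the purple decoys at (309,201) and (401,207).

```bash
cat >> h.py <<'E'
def blobs(c,lo,hi,amin=25):
    hsv=cv2.cvtColor(c['pixels'],cv2.COLOR_RGB2HSV); m=cv2.inRange(hsv,lo,hi)
    n,l,s,ce=cv2.connectedComponentsWithStats(m); w=cloud(c); out=[]
    for i in range(1,n):
        if s[i,4]>=amin: out.append((ce[i],s[i,4],w[l==i]))
    return out
def circ(p,zlo,zhi):
    from scipy.optimize import least_squares
    q=p[(p[:,2]>zlo)&(p[:,2]<zhi)][:,:2]
    r=least_squares(lambda x:np.hypot(*(q-x[:2]).T)-x[2],[*q.mean(0),.03]); return r.x,len(q)
def inroi(p): return np.nanmin(p[:,0])>.3 and -.6<np.nanmean(p[:,1])<.5
E
cat > m.py <<'E'
from h import *
for n in('s0','t0'):
    c=dict(np.load(f'pics/{n}.npz')); print(n)
    for name,lo,hi in[('orange',(8,180,120),(16,255,255)),('blue',(100,170,90),(115,255,255)),('red',(0,200,120),(4,255,255)),('brass',(17,120,100),(26,255,255))]:
        for ce,a,p in blobs(c,lo,hi):
            if not(np.nanmean(p[:,0])>.3 and -.5<np.nanmean(p[:,1])<.45):continue
            top=np.nanpercentile(p[:,2],95); t=p[p[:,2]>top-.006]
            print(name,ce.round(),a,'mean',np.nanmean(p,0).round(3),'ztop',top.round(3),'topmid',((np.nanmin(t,0)+np.nanmax(t,0))/2).round(3))
    w=cloud(c); x,y,z=w.reshape(-1,3).T
    ok=(abs(z-.035)<.006)&(x>.5)&(x<.8)&(y>-.1)&(y<.45)
    r=cv2.minAreaRect((np.c_[x,y][ok]*1000).astype(np.float32)); print('deck',ok.sum(),r, np.median(z[ok]))
    for i,(u,v) in enumerate([(355,212),(350,300)]): pass
    ok=(z>.012)&(z<.024)&(x>.4)&(x<.8)&(y>-.4)&(y<-.05)
    print('tray rim',ok.sum(),cv2.minAreaRect((np.c_[x,y][ok]*1000).astype(np.float32)))
    ok=(z>.116)&(z<.19)&(x>.5)&(x<.75)&(y>.1)&(y<.42)
    q=np.c_[x,y,z][ok]; k,l,ce=cv2.kmeans(q[:,:2].astype(np.float32),2,None,(3,20,1e-5),5,0)
    for i in(0,1): 
        g=q[l[:,0]==i]; print('handle',cv2.minAreaRect((g[:,:2]*1000).astype(np.float32)),np.percentile(g[:,2],[5,50,98]),len(g))
E
python3 m.py
```

```text
s0
orange [284. 280.] 1874 mean [0.425 0.221 0.037] ztop 0.07 topmid [0.427 0.187 0.068]
blue [218. 247.] 229 mean [0.557 0.26  0.114] ztop 0.119 topmid [0.565 0.25  0.116]
blue [192. 268.] 322 mean [0.564 0.358 0.114] ztop 0.119 topmid [0.571 0.351 0.116]
blue [221. 279.] 32 mean [0.551 0.271 0.043] ztop 0.046 topmid [0.554 0.267 0.044]
blue [195. 304.] 45 mean [0.558 0.37  0.043] ztop 0.046 topmid [0.565 0.365 0.043]
red [268. 209.] 53 mean [0.516 0.065 0.136] ztop 0.143 topmid [0.517 0.063 0.141]
brass [241. 250.] 144 mean [0.558 0.148 0.057] ztop 0.08 topmid [0.555 0.151 0.078]
deck 1969 ((600.7152709960938, 194.53408813476562), (521.400146484375, 164.2122344970703), 85.06930541992188) 0.03531845172261694
tray rim 675 ((593.1188354492188, -217.37295532226562), (388.2051086425781, 349.35223388671875), 6.341867446899414)
handle ((629.3706665039062, 377.9993896484375), (109.91424560546875, 140.90130615234375), 72.12787628173828) [0.11765872 0.15404535 0.18841619] 1959
handle ((639.3828735351562, 287.96600341796875), (208.02462768554688, 130.32867431640625), 6.2994208335876465) [0.11
[... 1048 characters left out ...]
 ]
brass [256. 233.] 186 mean [0.427 0.096 0.036] ztop 0.072 topmid [0.433 0.093 0.07 ]
brass [225. 236.] 185 mean [0.416 0.185 0.037] ztop 0.072 topmid [0.421 0.185 0.071]
deck 2032 ((655.759765625, 183.59002685546875), (532.484375, 272.7581787109375), 85.01884460449219) 0.034379654562491035
tray rim 2887 ((600.8102416992188, -225.41795349121094), (348.6710205078125, 398.1517639160156), 89.91580200195312)
handle ((666.3385009765625, 308.7397766113281), (109.1904296875, 203.57345581054688), 18.101152420043945) [0.12008376 0.15131346 0.18843439] 1039
handle ((569.524658203125, 293.7159423828125), (165.2219696044922, 57.18166732788086), 85.32817840576172) [0.11638635 0.15414505 0.17271787] 546
```

```bash
cat > m2.py <<'E'
from h import *
for n in('s0','t0'):
    c=dict(np.load(f'pics/{n}.npz')); print(n)
    w=cloud(c).reshape(-1,3); w=w[~np.isnan(w[:,0])]; x,y,z=w.T
    hsv=cv2.cvtColor(c['pixels'],cv2.COLOR_RGB2HSV).reshape(-1,3)[~np.isnan(cloud(c).reshape(-1,3)[:,0])]
    def rect(m): r=cv2.minAreaRect((w[m][:,:2]*1000).astype(np.float32)); return np.round([*r[0],*r[1],r[2]],1),m.sum()
    for X,Y in((.429,.276),(.416,.185),(.43,.094)):
        m=(np.hypot(x-X,y-Y)<.045)&(z>.062)&(z<.08); print('sleeve top',rect(m),np.median(z[m]))
        m2=(np.hypot(x-X,y-Y)<.045)&(z>.02)&(z<.062); q,k=circ(w[m2],.02,.062); print('  tube',q.round(4),k)
    for X,Y in((.565,.34),(.555,.24)):
        m=(np.hypot(x-X,y-Y)<.05)&(z>.15)&(z<.18)&(hsv[:,2]<90); print('handle',rect(m),np.percentile(z[m],[50,95]))
        m=(np.hypot(x-X,y-Y)<.045)&(z>.112)&(z<.123)&(hsv[:,1]>100);print('lid',rect(m),np.median(z[m]))
    m=(abs(z-.035)<.003)&(x>.49)&(x<.63)&(y>-.02)&(y<.42)&(hsv[:,1]<60);print('deck',rect(m))
    m=(abs(z-.018)<.004)&(x>.4)&(x<.8)&(y>-.32)&(y<-.08)&(hsv[:,1]<60)&(hsv[:,2]>120);print('rim',rect(m),np.percentile(w[m],[1,99],0).round(3).tolist())
    # path obstacles
    for a in range(-70,35,5):
        cx=np.radians(a); 
    for y0 in np.arange(-.65,.2,.1):
        m=(abs(y-y0)<.05)&(x>.2)&(x<.52)&(z<.35);mm=(abs(y-y0)<.05)&(x>.2)&(x<.4)
        print('y%.2f maxz x.2-.52: %.3f'%(y0,np.max(z[m],initial=0)),end='; ')
    print()
E
python3 m2.py
```

```text
s0
sleeve top (array([432.2, 279.4,  35.7,  36.7,   0.5]), np.int64(166)) 0.06823472584918233
  tube [0.4328 0.2797 0.0168] 359
sleeve top (array([421.5, 187.5,  36.2,  36.3,  41.9]), np.int64(142)) 0.06805133901347604
  tube [0.4207 0.1873 0.0171] 298
sleeve top (array([431.6,  97.4,  34. ,  36.7,  16.6]), np.int64(107)) 0.06773861894861044
  tube [0.4321 0.0964 0.0168] 172
handle (array([570.8, 348. ,  12.9,  65.4,   3.2]), np.int64(248)) [0.16492218 0.17065132]
lid (array([570.5, 349.4,  62.4,  60.9,  53.4]), np.int64(355)) 0.11585780512780075
handle (array([566. , 247.7,  66.5,  13.3,  82.3]), np.int64(222)) [0.16389498 0.17039715]
lid (array([564.9, 250.8,  63.2,  60.2,  14.1]), np.int64(267)) 0.11605829724498312
deck (array([559.8, 206.4, 378.1,  81.7,  84.9]), np.int64(1353))
rim (array([ 518.6, -195.8,  137.3,  235.8,   88.4]), np.int64(208)) [[0.403, -0.262, 0.014], [0.636, -0.128, 0.02]]
y-0.65 maxz x.2-.52: 0.350; y-0.55 maxz x.2-.52: 0.350; y-0.45 maxz x.2-.52: 0.283; y-0.35 maxz x.2-.52: 0.072; y-0.25 maxz x.2-.52: 0.020; y-0.15 maxz x.2-.52: 0.020; y-0.05 maxz x.2-.52: 
[... 515 characters left out ...]
195571]
lid (array([571.1, 340.7,  59.3,  61.8,  67.1]), np.int64(244)) 0.11578584964862271
handle (array([567.4, 243.5,  64.6,  12.7,  80.6]), np.int64(125)) [0.16791794 0.17278294]
lid (array([566.9, 241.6,  57.7,  62. ,  66.3]), np.int64(246)) 0.11555617930227147
deck (array([560.8, 201.9, 378.4,  80.3,  85.1]), np.int64(1383))
rim (array([ 594.1, -222.2,  386.6,  200.3,    3. ]), np.int64(326)) [[0.406, -0.308, 0.014], [0.779, -0.115, 0.021]]
y-0.65 maxz x.2-.52: 0.287; y-0.55 maxz x.2-.52: 0.333; y-0.45 maxz x.2-.52: 0.285; y-0.35 maxz x.2-.52: 0.075; y-0.25 maxz x.2-.52: 0.023; y-0.15 maxz x.2-.52: 0.025; y-0.05 maxz x.2-.52: 0.073; y0.05 maxz x.2-.52: 0.145; y0.15 maxz x.2-.52: 0.077;
```

```bash
python3 - <<'E'
from h import *
c=dict(np.load('pics/t0.npz'));s=dict(np.load('pics/s0.npz'))
for c in(c,s):
  w=cloud(c).reshape(-1,3)
  for y0 in np.arange(-.7,-.25,.05):
    m=(abs(w[:,1]-y0)<.025)&(w[:,2]>.1)&(w[:,2]<.45)&(w[:,0]>.1)&(w[:,0]<.6); print('%.2f'%y0,np.sort(w[m][:,0])[:200:20].round(2),np.max(w[m][:,2],initial=0).round(2))
w=cloud(dict(np.load('pics/t0.npz')))
for v,u in((166,335),(166,376),(260,335),(260,377),(212,355),(180,355),(245,355)):print(u,v,w[v,u].round(3))
w=cloud(dict(np.load('pics/s0.npz')))
E
cat > tr.py <<'E'
E
python3 - <<'E'
import cv2
i=cv2.imread('pics/s0.png')[130:320,150:380]
cv2.imwrite('pics/s0c.png',cv2.resize(i,None,fx=3,fy=3))
E
```

```text
-0.70 [0.17 0.26 0.27 0.28 0.28 0.28 0.29 0.29 0.3  0.3 ] 0.14
-0.65 [0.17 0.28 0.28 0.29 0.29 0.29 0.29 0.3  0.3  0.3 ] 0.29
-0.60 [0.19 0.2  0.21 0.21 0.29 0.3  0.31 0.31 0.32 0.32] 0.33
-0.55 [0.18 0.19 0.19 0.2  0.2  0.21 0.21 0.33 0.34 0.34] 0.33
-0.50 [0.36 0.37 0.37 0.38 0.38 0.38 0.39 0.39 0.39 0.39] 0.32
-0.45 [0.39 0.4  0.41 0.42 0.43 0.43 0.44 0.45 0.46 0.46] 0.29
-0.40 [] 0.0
-0.35 [] 0.0
-0.30 [] 0.0
-0.70 [0.15 0.17 0.18 0.19 0.22 0.23 0.23 0.24 0.24 0.25] 0.35
-0.65 [0.18 0.18 0.23 0.24 0.24 0.24 0.28 0.3  0.33 0.36] 0.45
-0.60 [0.18 0.18 0.19 0.19 0.19 0.19 0.19 0.2  0.2  0.2 ] 0.45
-0.55 [0.18 0.19 0.2  0.2  0.21 0.33 0.35 0.36 0.37 0.39] 0.35
-0.50 [0.35 0.38 0.39 0.41 0.42 0.44 0.46 0.47 0.48 0.49] 0.32
-0.45 [0.39 0.41 0.42 0.44 0.46 0.48 0.5  0.52 0.53 0.54] 0.28
-0.40 [] 0.0
-0.35 [] 0.0
-0.30 [] 0.0
335 166 [ 0.635 -0.141  0.011]
376 166 [ 0.638 -0.268  0.001]
335 260 [ 0.349 -0.134  0.02 ]
377 260 [ 0.35  -0.256  0.016]
355 212 [ 0.494 -0.199  0.002]
355 180 [ 0.593 -0.201  0.004]
355 245 [ 0.395 -0.196  0.004]
```

View pics/s0c.png

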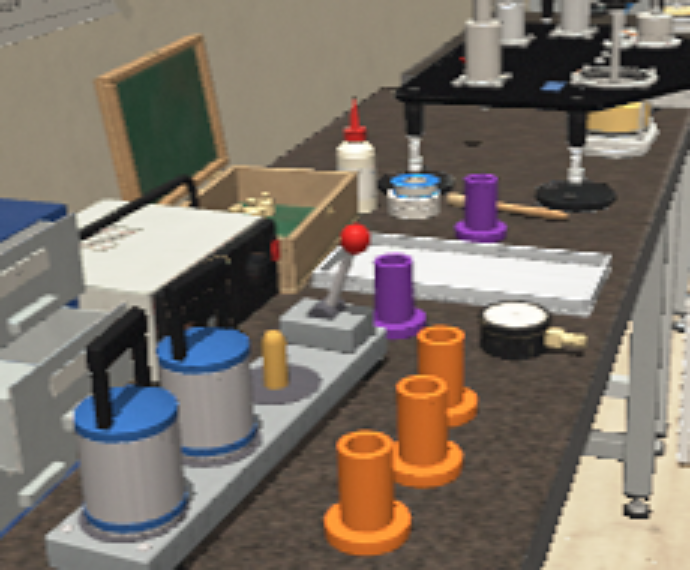

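```bash
python3 - <<'E'
from h import *
for n in 't0','s0':
  w=cloud(dict(np.load(f'pics/{n}.npz'))).reshape(-1,3)
  for zl in(.05,.12,.17,.23):
    print(n,zl,[(round(y0,2),np.min(w[(abs(w[:,1]-y0)<.025)&(w[:,2]>zl)&(w[:,2]<.5)&(w[:,0]>.612)][:,0],initial=9).round(3)) for y0 in np.arange(0,.45,.05)])
E
R='[8,-24,0]'
python3 -m crank '[{"dp":[8,-24,0],"spin":0},{"dp":[8,-24,0],"spin":0},{"dp":[8,-24,0],"spin":0},{"dp":[8,-24,0],"spin":0},{"dp":[8,-24,0],"spin":0},{"dp":[8,-24,0],"spin":0},{"dp":[8,-24,0],"spin":0},{"dp":[8,-24,0],"spin":0},{"dp":[8,-24,0],"spin":0},{"dp":[8,-24,0],"spin":0}]' -1 40
python3 -m crank '[{"dp":[0,0,0],"spin":-7.1},{"dp":[0,0,0],"spin":-7.1},{"dp":[0,0,0],"spin":-7.1},{"dp":[0,0,0],"spin":-7.1},{"dp":[0,0,0],"spin":-7.1},{"dp":[0,0,0],"spin":-7.1},{"dp":[0,0,0],"spin":-7.1},{"dp":[0,0,0],"spin":-7.1},{"dp":[0,0,0],"spin":-7.1},{"dp":[0,0,0],"spin":-7.1}]'
```

```text
t0 0.05 [(np.float64(0.0), np.float64(0.632)), (np.float64(0.05), np.float64(0.651)), (np.float64(0.1), np.float64(0.653)), (np.float64(0.15), np.float64(0.659)), (np.float64(0.2), np.float64(0.709)), (np.float64(0.25), np.float64(0.633)), (np.float64(0.3), np.float64(0.624)), (np.float64(0.35), np.float64(0.625)), (np.float64(0.4), np.float64(0.634))]
t0 0.12 [(np.float64(0.0), np.float64(0.747)), (np.float64(0.05), np.float64(0.748)), (np.float64(0.1), np.float64(0.752)), (np.float64(0.15), np.float64(0.754)), (np.float64(0.2), np.float64(0.865)), (np.float64(0.25), np.float64(0.633)), (np.float64(0.3), np.float64(0.632)), (np.float64(0.35), np.float64(0.632)), (np.float64(0.4), np.float64(0.635))]
t0 0.17 [(np.float64(0.0), np.float64(0.874)), (np.float64(0.05), np.float64(0.874)), (np.float64(0.1), np.float64(0.874)), (np.float64(0.15), np.float64(0.874)), (np.float64(0.2), np.float64(0.865)), (np.float64(0.25), np.float64(0.666)), (np.float64(0.3), np.float64(0.665)), (np.float64(0.35), np.float64(0.666)), (np.float64(0.4), np.float64(0.669))]
t0 0.23 [(np.float64(0.0), np.float
[... 1288 characters left out ...]
.float64(0.663)), (np.float64(0.35), np.float64(0.665)), (np.float64(0.4), np.float64(0.664))]
s0 0.23 [(np.float64(0.0), np.float64(0.873)), (np.float64(0.05), np.float64(0.872)), (np.float64(0.1), np.float64(0.873)), (np.float64(0.15), np.float64(0.872)), (np.float64(0.2), np.float64(0.863)), (np.float64(0.25), np.float64(0.863)), (np.float64(0.3), np.float64(0.856)), (np.float64(0.35), np.float64(0.83)), (np.float64(0.4), np.float64(0.809))]
clock: 1.1
position: [0.2175, -0.3838, 0.2311]
eef_rot: [0.986, 0.166, -0.0, -0.0]
force: [0.7, 0.1, -0.1]
grip_width: 0.0001
clock: 2.1
position: [0.2175, -0.3848, 0.2311]
eef_rot: [0.705, 0.709, 0.0, -0.0]
force: [-0.4, 0.1, 0.2]
grip_width: -0.0001
```

```bash
python3 -m crank '[{"dp":[20,36,0],"spin":0},{"dp":[20,36,0],"spin":0},{"dp":[20,36,0],"spin":0},{"dp":[20,36,0],"spin":0},{"dp":[20,36,0],"spin":0},{"dp":[45,8,0],"spin":0},{"dp":[45,8,0],"spin":0},{"dp":[45,8,0],"spin":0},{"dp":[45,8,0],"spin":0},{"dp":[45,8,0],"spin":0}]'
python3 -m crank '[{"dp":[40,4,0],"spin":0},{"dp":[40,4,0],"spin":0},{"dp":[37,4,0],"spin":0},{"dp":[0,0,20],"spin":0},{"dp":[0,0,20],"spin":0},{"dp":[0,0,20],"spin":0},{"dp":[0,0,20],"spin":0},{"dp":[0,0,20],"spin":0},{"dp":[0,0,19],"spin":0},{"dp":[0,0,0],"spin":0}]'
```

```text
clock: 3.1
position: [0.4372, -0.058, 0.2313]
eef_rot: [0.707, 0.707, -0.0, 0.0]
force: [0.5, 0.6, -0.0]
grip_width: -0.0001
clock: 4.1
position: [0.4477, 0.057, 0.1105]
eef_rot: [0.707, 0.708, -0.002, -0.001]
force: [-0.4, -0.3, 0.8]
grip_width: 0.0002
```

```bash
python3 -m crank '[{"dp":[-1,10,0],"spin":0},{"dp":[-1,10,0],"spin":0},{"dp":[-1,10,0],"spin":0},{"dp":[-1,10,0],"spin":0},{"dp":[-1,10,0],"spin":0},{"dp":[-1,10,0],"spin":0},{"dp":[-1,10,0],"spin":0},{"dp":[-1,10,0],"spin":0},{"dp":[-1,10,0],"spin":0},{"dp":[-1,10,0],"spin":0}]'
python3 -m crank '[{"dp":[0,2,0],"spin":0},{"dp":[0,2,0],"spin":0},{"dp":[0,2,0],"spin":0},{"dp":[0,2,0],"spin":0},{"dp":[0,2,0],"spin":0},{"dp":[0,1,0],"spin":0},{"dp":[0,1,0],"spin":0},{"dp":[0,1,0],"spin":0},{"dp":[0,0,0],"spin":0},{"dp":[0,0,0],"spin":0}]'
python3 - <<'E'
from h import *
a=snap('side','s1');b=snap('top','t1')
for c in a,b:
    for ce,n,p in blobs(c,(0,200,120),(4,255,255),15):
        if .45<np.nanmean(p[:,0])<.68 and abs(np.nanmean(p[:,1]))<.15: print(ce,n,np.nanmean(p,0))
cv2.imwrite('pics/s1c.png',cv2.resize(a['pixels'][150:300,180:360,::-1],None,fx=3,fy=3))
E
```

```text
clock: 5.1
position: [0.5499, 0.0473, 0.1122]
eef_rot: [0.707, 0.708, -0.0, -0.0]
force: [-1.3, -0.1, -0.9]
grip_width: -0.0002
clock: 6.1
position: [0.5616, 0.0474, 0.1122]
eef_rot: [0.707, 0.708, -0.0, -0.0]
force: [-3.6, 0.9, 1.5]
grip_width: -0.0001
[243.36538462 207.46153846] 52 [0.58674044 0.05468146 0.12937825]
```

View pics/s1c.png

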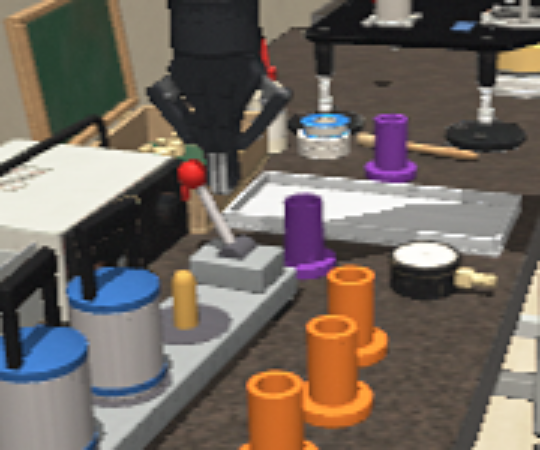

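The lever (ball at crop 190,172) now leans away from the robot. I'll press a little more to confirm it is on the stop.

```bash
python3 -m crank '[{"dp":[0,2,0],"spin":0},{"dp":[0,2,0],"spin":0},{"dp":[0,1,0],"spin":0},{"dp":[0,0,0],"spin":0},{"dp":[0,0,0],"spin":0},{"dp":[0,0,0],"spin":0},{"dp":[0,0,0],"spin":0},{"dp":[0,0,0],"spin":0},{"dp":[0,0,0],"spin":0},{"dp":[0,0,0],"spin":0}]'
```

```text
clock: 7.2
position: [0.5623, 0.0474, 0.1119]
eef_rot: [0.706, 0.708, -0.004, -0.002]
force: [-20.4, 0.7, 13.2]
grip_width: 0.0001
```

```bash
python3 -m crank '[{"dp":[0,-25,0],"spin":0},{"dp":[0,-25,0],"spin":0},{"dp":[0,0,-25],"spin":0},{"dp":[0,0,-25],"spin":0},{"dp":[0,0,-25],"spin":0},{"dp":[0,0,-23],"spin":0},{"dp":[48,0,0],"spin":0},{"dp":[48,10,0],"spin":0},{"dp":[48,20,0],"spin":0},{"dp":[48,20,0],"spin":0}]' 0.2 40
python3 -m crank '[{"dp":[5,0,0],"spin":4.3},{"dp":[0,0,0],"spin":4.2},{"dp":[0,0,0],"spin":0},{"dp":[0,0,0],"spin":0},{"dp":[0,0,0],"spin":0},{"dp":[0,0,0],"spin":0},{"dp":[0,0,0],"spin":0},{"dp":[0,0,0],"spin":0},{"dp":[0,0,0],"spin":0},{"dp":[0,0,0],"spin":0}]'
```

```text
clock: 8.2
position: [0.567, 0.2378, 0.2112]
eef_rot: [0.707, 0.707, 0.001, 0.001]
force: [1.0, -0.7, 0.1]
grip_width: 0.0511
clock: 9.2
position: [0.5655, 0.2407, 0.2103]
eef_rot: [0.757, 0.653, 0.0, -0.0]
force: [0.2, -0.1, 0.4]
grip_width: 0.0511
```

```bash
python3 -m crank '[{"dp":[4,1,10],"spin":0},{"dp":[0,0,15],"spin":0},{"dp":[0,0,15],"spin":0},{"dp":[0,0,10],"spin":0},{"dp":[0,0,10],"spin":0},{"dp":[0,0,10],"spin":0},{"dp":[0,0,0],"spin":0},{"dp":[0,0,0],"spin":0},{"dp":[0,0,0],"spin":0},{"dp":[0,0,0],"spin":0}]'
python3 -m crank '[{"dp":[0,0,0],"spin":0},{"dp":[0,0,0],"spin":0},{"dp":[0,0,0],"spin":0},{"dp":[0,0,0],"spin":0},{"dp":[0,0,0],"spin":0},{"dp":[0,0,0],"spin":0},{"dp":[0,0,0],"spin":0},{"dp":[0,0,0],"spin":0},{"dp":[0,0,0],"spin":0},{"dp":[0,0,0],"spin":0}]' -1 60
```

```text
clock: 10.2
position: [0.5673, 0.2447, 0.1409]
eef_rot: [0.757, 0.653, 0.001, 0.0]
force: [-0.8, 0.5, -0.7]
grip_width: 0.0512
clock: 11.2
position: [0.5672, 0.2446, 0.1405]
eef_rot: [0.757, 0.653, 0.0, 0.0]
force: [0.7, 0.1, 3.5]
grip_width: 0.0111
```

```bash
python3 -m crank '[{"dp":[0,0,-5],"spin":0},{"dp":[0,0,-10],"spin":0},{"dp":[0,0,-15],"spin":0},{"dp":[0,0,-15],"spin":0},{"dp":[0,0,-15],"spin":0},{"dp":[0,0,-15],"spin":0},{"dp":[0,0,-10],"spin":-4.2},{"dp":[0,0,-5],"spin":-4.2},{"dp":[0,0,0],"spin":0},{"dp":[0,0,0],"spin":0}]'
python3 - <<'E'
from h import *
a=snap('side','s2');
cv2.imwrite('pics/s2c.png',cv2.resize(a['pixels'][130:340,130:360,::-1],None,fx=2,fy=2))
E
```

```text
clock: 12.2
position: [0.5667, 0.2443, 0.2303]
eef_rot: [0.708, 0.706, -0.0, -0.0]
force: [0.6, -0.1, -3.0]
grip_width: 0.0109
```

View pics/s2c.png

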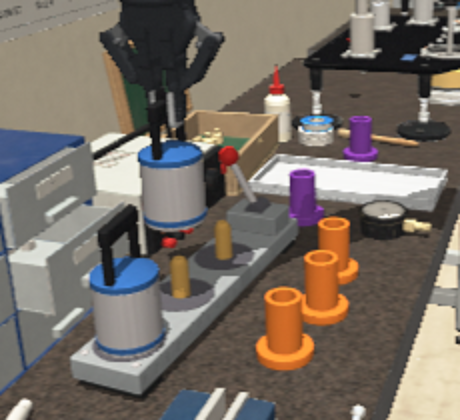

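The canister is hanging upright (crop 172,185), clear of the spigot. Now carrying it to the tray.

```bash
python3 -m crank '[{"dp":[0,-24,0],"spin":0},{"dp":[0,-24,0],"spin":0},{"dp":[-20,-24,0],"spin":0},{"dp":[-35,-24,0],"spin":0},{"dp":[-45,0,0],"spin":0},{"dp":[-45,0,0],"spin":0},{"dp":[-45,0,0],"spin":0},{"dp":[-45,0,0],"spin":0},{"dp":[-45,0,0],"spin":0},{"dp":[-45,0,0],"spin":0}]'
python3 -m crank '[{"dp":[-45,20,0],"spin":0},{"dp":[-40,25,0],"spin":0},{"dp":[-20,20,0],"spin":0},{"dp":[-15,10,0],"spin":0},{"dp":[0,0,15],"spin":0},{"dp":[0,0,20],"spin":0},{"dp":[0,0,20],"spin":0},{"dp":[0,0,20],"spin":0},{"dp":[0,0,15],"spin":0},{"dp":[0,0,0],"spin":0}]'
```

```text
clock: 13.25
position: [0.4703, -0.0821, 0.2303]
eef_rot: [0.708, 0.706, -0.0, -0.0]
force: [1.4, -0.3, -3.2]
grip_width: 0.0111
clock: 14.25
position: [0.5442, -0.2, 0.138]
eef_rot: [0.708, 0.707, -0.001, -0.002]
force: [0.5, -0.2, -2.1]
grip_width: 0.0108
```

```bash
python3 -m crank '[{"dp":[0,0,8],"spin":0},{"dp":[0,0,6],"spin":0},{"dp":[0,0,4],"spin":0},{"dp":[0,0,3],"spin":0},{"dp":[0,0,3],"spin":0},{"dp":[0,0,2],"spin":0},{"dp":[0,0,2],"spin":0},{"dp":[0,0,1],"spin":0},{"dp":[0,0,0],"spin":0},{"dp":[0,0,0],"spin":0}]'
```

```text
clock: 15.25
position: [0.5458, -0.2005, 0.1114]
eef_rot: [0.707, 0.707, 0.0, 0.0]
force: [0.2, -0.3, -2.8]
grip_width: 0.011
```

```bash
python3 -m crank '[{"dp":[0,0,1],"spin":0},{"dp":[0,0,0.5],"spin":0},{"dp":[0,0,0.5],"spin":0},{"dp":[0,0,0.5],"spin":0},{"dp":[0,0,0],"spin":0},{"dp":[0,0,0],"spin":0},{"dp":[0,0,0],"spin":0},{"dp":[0,0,0],"spin":0},{"dp":[0,0,0],"spin":0},{"dp":[0,0,0],"spin":0}]'
python3 -m crank '[{"dp":[0,0,0],"spin":0},{"dp":[0,0,0],"spin":0},{"dp":[0,0,0],"spin":0},{"dp":[0,0,0],"spin":0},{"dp":[0,0,0],"spin":0},{"dp":[0,0,0],"spin":0},{"dp":[0,0,-10],"spin":0},{"dp":[0,0,-20],"spin":0},{"dp":[0,0,-35],"spin":0},{"dp":[0,0,-35],"spin":0}]' 0.2 40
python3 - <<'E'
from h import *
b=snap('side','s3')
cv2.imwrite('pics/s3c.png',cv2.resize(b['pixels'][110:320,150:380,::-1],None,fx=2,fy=2))
E
```

```text
clock: 16.25
position: [0.5462, -0.2005, 0.1093]
eef_rot: [0.707, 0.707, 0.0, 0.0]
force: [-0.1, 0.5, 5.3]
grip_width: 0.0109
clock: 17.25
position: [0.5454, -0.2002, 0.2103]
eef_rot: [0.707, 0.707, -0.0, -0.0]
force: [-0.1, -0.1, -0.5]
grip_width: 0.0509
```

View pics/s3c.png

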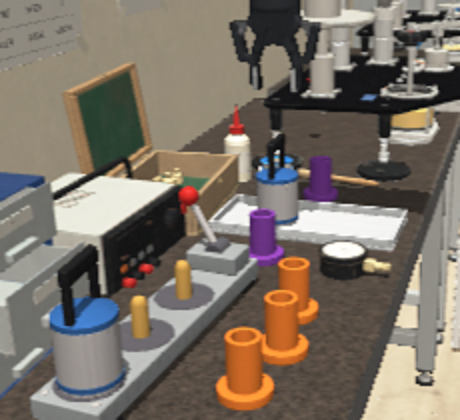

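Canister 2 stands upright in the tray (crop 277,195). Next is canister 1.

```bash
python3 -m crank '[{"dp":[48,2,0],"spin":0},{"dp":[48,2,0],"spin":0},{"dp":[48,2,0],"spin":0},{"dp":[48,2,0],"spin":0},{"dp":[48,2,0],"spin":0},{"dp":[48,3,0],"spin":0},{"dp":[48,3,0],"spin":0},{"dp":[48,3,0],"spin":0},{"dp":[48,3,0],"spin":0},{"dp":[48,3,0],"spin":0}]'
python3 -m crank '[{"dp":[44,1,0],"spin":0},{"dp":[22,0,0],"spin":-3.2},{"dp":[0,0,0],"spin":0},{"dp":[0,0,10],"spin":0},{"dp":[0,0,15],"spin":0},{"dp":[0,0,15],"spin":0},{"dp":[0,0,10],"spin":0},{"dp":[0,0,10],"spin":0},{"dp":[0,0,10],"spin":0},{"dp":[0,0,0],"spin":0}]'
python3 -m crank '[{"dp":[0,0,0],"spin":0},{"dp":[0,0,0],"spin":0},{"dp":[0,0,0],"spin":0},{"dp":[0,0,0],"spin":0},{"dp":[0,0,0],"spin":0},{"dp":[0,0,0],"spin":0},{"dp":[0,0,0],"spin":0},{"dp":[0,0,0],"spin":0},{"dp":[0,0,0],"spin":0},{"dp":[0,0,0],"spin":0}]' -1 60
```

```text
clock: 18.3
position: [0.571, 0.2815, 0.2096]
eef_rot: [0.707, 0.707, 0.0, 0.0]
force: [0.7, 0.8, -0.1]
grip_width: 0.051
clock: 19.3
position: [0.5716, 0.3447, 0.1373]
eef_rot: [0.687, 0.726, -0.001, -0.0]
force: [-0.4, -0.9, 0.3]
grip_width: 0.051
clock: 20.3
position: [0.5726, 0.3458, 0.1394]
eef_rot: [0.687, 0.726, 0.001, 0.0]
force: [2.3, 0.1, 5.2]
grip_width: 0.0109
```

```bash
python3 -m crank '[{"dp":[0,0,-5],"spin":0},{"dp":[0,0,-10],"spin":0},{"dp":[0,0,-15],"spin":0},{"dp":[0,0,-15],"spin":0},{"dp":[0,0,-15],"spin":0},{"dp":[0,0,-15],"spin":0},{"dp":[0,0,-10],"spin":3.2},{"dp":[0,0,-5],"spin":0},{"dp":[0,0,0],"spin":0},{"dp":[0,-20,0],"spin":0}]'
python3 -m crank '[{"dp":[-20,-25,0],"spin":0},{"dp":[-40,-25,0],"spin":0},{"dp":[-45,-20,0],"spin":0},{"dp":[-45,-12,0],"spin":0},{"dp":[-45,0,0],"spin":0},{"dp":[-45,0,0],"spin":0},{"dp":[-45,0,0],"spin":0},{"dp":[-45,0,0],"spin":0},{"dp":[-45,0,0],"spin":0},{"dp":[-45,0,0],"spin":0}]'
python3 -m crank '[{"dp":[-45,-10,0],"spin":0},{"dp":[-40,-10,0],"spin":0},{"dp":[-26,-6,0],"spin":0},{"dp":[-15,0,0],"spin":0},{"dp":[0,0,0],"spin":0},{"dp":[0,0,15],"spin":0},{"dp":[0,0,20],"spin":0},{"dp":[0,0,20],"spin":0},{"dp":[0,0,20],"spin":0},{"dp":[0,0,15],"spin":0}]'
```

```text
clock: 21.3
position: [0.5539, 0.3444, 0.2282]
eef_rot: [0.708, 0.706, 0.0, 0.001]
force: [-0.1, -0.3, -3.8]
grip_width: 0.0113
clock: 22.3
position: [0.4692, -0.0762, 0.2287]
eef_rot: [0.707, 0.707, -0.0, -0.0]
force: [1.1, -0.2, -3.4]
grip_width: 0.011
clock: 23.3
position: [0.4435, -0.199, 0.1376]
eef_rot: [0.706, 0.708, 0.0, -0.001]
force: [-0.6, 0.0, -4.1]
grip_width: 0.0108
```

```bash
python3 -m crank '[{"dp":[0,0,8],"spin":0},{"dp":[0,0,6],"spin":0},{"dp":[0,0,4],"spin":0},{"dp":[0,0,3],"spin":0},{"dp":[0,0,3],"spin":0},{"dp":[0,0,2],"spin":0},{"dp":[0,0,1],"spin":0},{"dp":[0,0,1],"spin":0},{"dp":[0,0,0.5],"spin":0},{"dp":[0,0,0.5],"spin":0}]'
python3 -m crank '[{"dp":[0,0,0.5],"spin":0},{"dp":[0,0,0],"spin":0},{"dp":[0,0,0],"spin":0},{"dp":[0,0,0],"spin":0},{"dp":[0,0,0],"spin":0},{"dp":[0,0,0],"spin":0},{"dp":[0,0,0],"spin":0},{"dp":[0,0,0],"spin":0},{"dp":[0,0,0],"spin":0},{"dp":[0,0,0],"spin":0}]'
```

```text
clock: 24.3
position: [0.4438, -0.2004, 0.1099]
eef_rot: [0.707, 0.707, 0.0, 0.0]
force: [0.4, 0.4, -3.5]
grip_width: 0.0109
clock: 25.3
position: [0.4438, -0.2004, 0.1093]
eef_rot: [0.707, 0.707, 0.0, 0.0]
force: [0.6, -0.3, -3.7]
grip_width: 0.0112
```

```bash
python3 -m crank '[{"dp":[0,0,0.5],"spin":0},{"dp":[0,0,0.5],"spin":0},{"dp":[0,0,0.5],"spin":0},{"dp":[0,0,0],"spin":0},{"dp":[0,0,0],"spin":0},{"dp":[0,0,0],"spin":0},{"dp":[0,0,0],"spin":0},{"dp":[0,0,0],"spin":0},{"dp":[0,0,0],"spin":0},{"dp":[0,0,0],"spin":0}]'
python3 -m crank '[{"dp":[0,0,0],"spin":0},{"dp":[0,0,0],"spin":0},{"dp":[0,0,0],"spin":0},{"dp":[0,0,0],"spin":0},{"dp":[0,0,0],"spin":0},{"dp":[0,0,0],"spin":0},{"dp":[0,0,-10],"spin":0},{"dp":[0,0,-20],"spin":0},{"dp":[0,0,-35],"spin":0},{"dp":[0,0,-35],"spin":0}]' 0.2 40
cat > look.py <<'E'
from h import *
import sys
t=sys.argv[1]; cs=[snap('side','s'+t),snap('top','t'+t)]
ref=[(.433,.2775),(.421,.186),(.432,.095)]
for c in cs:
    w=cloud(c).reshape(-1,3); hsv=cv2.cvtColor(c['pixels'],cv2.COLOR_RGB2HSV).reshape(-1,3)
    o=(hsv[:,0]>7)&(hsv[:,0]<23)&(hsv[:,1]>150)&(w[:,0]>.36)&(w[:,0]<.63)&(w[:,1]>-.1)&(w[:,1]<.42)&(w[:,2]>.061)&(w[:,2]<.12)
    p=w[o]
    if len(p):
        im=np.zeros((600,700),np.uint8); im[(p[:,0]*1000).astype(int),(p[:,1]*1000+150).astype(int)]=1
        im=cv2.dilate(im,np.ones((7,7)))
        n,l=cv2.connectedComponents(im)
        for i in range(1,n):
            q=p[l[(p[:,0]*1000).astype(int),(p[:,1]*1000+150).astype(int)]==i]
            if len(q)>10: r=cv2.minAreaRect((q[:,:2]*1000).astype(np.float32)); print('blob',np.round([*r[0],*r[1]],1),'z',np.percentile(q[:,2],[50,95]).round(3),len(q))
    print('--')
cv2.imwrite(f'pics/c{t}.png',cv2.resize(cs[0]['pixels'][110:320,150:380,::-1],None,fx=2,fy=2))
E
python3 look.py 4
```

```text
clock: 26.3
position: [0.4442, -0.2004, 0.1082]
eef_rot: [0.707, 0.707, 0.0, 0.0]
force: [-1.5, 1.2, 5.7]
grip_width: 0.0111
clock: 27.3
position: [0.4434, -0.2001, 0.2094]
eef_rot: [0.707, 0.707, -0.0, -0.0]
force: [0.6, 0.2, -0.6]
grip_width: 0.0511
blob [419.8 187.   35.5  36.9] z [0.068 0.071] 152
blob [433.2  97.3  34.8  36.3] z [0.068 0.071] 116
blob [433.3 279.5  37.2  36.7] z [0.068 0.071] 175
blob [555.3 152.9  13.6  17.8] z [0.073 0.08 ] 62
blob [563.9 252.   14.9  17.2] z [0.073 0.08 ] 76
blob [571.8 351.9  13.9  17.5] z [0.073 0.08 ] 95
--
blob [421.4 184.6  34.3  37. ] z [0.069 0.073] 79
blob [432.8  92.7  34.1  34.7] z [0.069 0.072] 75
blob [433.8 277.   36.8  35.6] z [0.068 0.071] 84
blob [555.5 146.7  17.1  15.1] z [0.076 0.08 ] 26
blob [563.2 245.8  17.1  14. ] z [0.077 0.081] 26
blob [572.7 344.1  16.6  14.1] z [0.075 0.078] 26
--
```

View pics/c4.png

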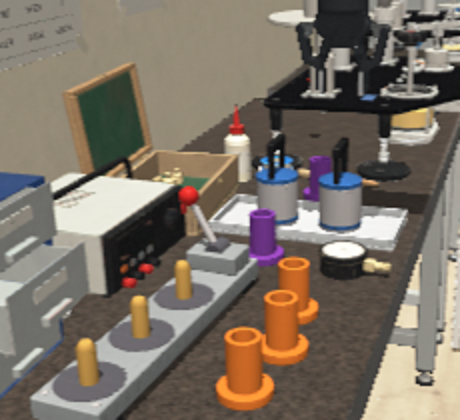

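```bash
python3 -m crank '[{"dp":[48,-1,0],"spin":0},{"dp":[48,-1,0],"spin":0},{"dp":[48,-1,0],"spin":0},{"dp":[48,-1,0],"spin":0},{"dp":[48,-1,0],"spin":0},{"dp":[48,-1,0],"spin":0},{"dp":[48,-1,0],"spin":0},{"dp":[48,-1,0],"spin":0},{"dp":[48,-1,0],"spin":0},{"dp":[46,-1,0],"spin":0}]' 0.45 30
python3 -m crank '[{"dp":[0,0,20],"spin":0},{"dp":[0,0,25],"spin":0},{"dp":[0,0,25],"spin":0},{"dp":[0,0,20],"spin":0},{"dp":[0,0,20],"spin":0},{"dp":[0,0,0],"spin":0},{"dp":[0,0,0],"spin":0},{"dp":[0,0,0],"spin":0},{"dp":[0,0,0],"spin":0},{"dp":[0,0,0],"spin":0}]'
python3 look.py 5
```

```text
clock: 28.4
position: [0.4335, 0.2796, 0.2079]
eef_rot: [0.707, 0.707, 0.0, 0.0]
force: [1.5, -1.1, 0.2]
grip_width: 0.062
clock: 29.4
position: [0.4344, 0.2778, 0.0986]
eef_rot: [0.707, 0.707, 0.001, 0.0]
force: [-0.2, -0.2, -0.5]
grip_width: 0.0622
blob [410.1 186.7  39.5  15.9] z [0.068 0.071] 61
blob [420.8 104.2  25.6  10.1] z [0.066 0.071] 23
blob [433.2 279.6  35.6  36.5] z [0.068 0.071] 179
blob [434.9 194.3   2.4  18. ] z [0.07  0.071] 14
blob [554.4 153.3  15.1  11.1] z [0.072 0.079] 53
blob [562.4 254.6  16.5  12.5] z [0.072 0.079] 66
blob [572.  353.6  11.1  18.5] z [0.072 0.079] 85
--
blob [432.9  92.8  34.   34.9] z [0.069 0.073] 78
blob [555.3 146.6  16.5  15.2] z [0.077 0.081] 27
blob [564.2 246.   17.5  13.6] z [0.076 0.081] 24
--
```

```bash
python3 -m crank '[{"dp":[0,0,15],"spin":0},{"dp":[0,0,15],"spin":0},{"dp":[0,0,15],"spin":0},{"dp":[0,0,10],"spin":0},{"dp":[0,0,7],"spin":0},{"dp":[0,0,0],"spin":0},{"dp":[0,0,0],"spin":0},{"dp":[0,0,0],"spin":0},{"dp":[0,0,0],"spin":0},{"dp":[0,0,0],"spin":0}]'
python3 -m crank '[{"dp":[0,0,0],"spin":0},{"dp":[0,0,0],"spin":0},{"dp":[0,0,0],"spin":0},{"dp":[0,0,0],"spin":0},{"dp":[0,0,0],"spin":0},{"dp":[0,0,0],"spin":0},{"dp":[0,0,0],"spin":0},{"dp":[0,0,0],"spin":0},{"dp":[0,0,0],"spin":0},{"dp":[0,0,0],"spin":0}]' -1 30
python3 -m crank '[{"dp":[0,0,-10],"spin":0},{"dp":[0,0,-15],"spin":0},{"dp":[0,0,-20],"spin":0},{"dp":[0,0,-20],"spin":0},{"dp":[0,0,-20],"spin":0},{"dp":[0,0,-15],"spin":0},{"dp":[0,0,0],"spin":0},{"dp":[0,0,0],"spin":0},{"dp":[0,0,0],"spin":0},{"dp":[0,0,0],"spin":0}]'
```

```text
clock: 30.5
position: [0.4342, 0.2777, 0.0362]
eef_rot: [0.707, 0.707, 0.0, 0.0]
force: [-0.6, -0.2, 0.5]
grip_width: 0.0621
clock: 31.5
position: [0.4341, 0.2776, 0.0361]
eef_rot: [0.707, 0.707, 0.0, 0.0]
force: [-0.1, -0.9, 5.8]
grip_width: 0.038
clock: 32.5
position: [0.4336, 0.2773, 0.135]
eef_rot: [0.707, 0.707, -0.001, -0.0]
force: [0.5, 0.9, -0.4]
grip_width: 0.038
```

```bash
python3 -m crank '[{"dp":[10,20,0],"spin":0},{"dp":[14,26,0],"spin":0},{"dp":[14,26,0],"spin":0},{"dp":[14,26,0],"spin":0},{"dp":[11,24,0],"spin":0},{"dp":[8,16,0],"spin":0},{"dp":[0,0,0],"spin":0},{"dp":[0,0,0],"spin":0},{"dp":[0,0,0],"spin":0},{"dp":[0,0,0],"spin":0}]'
cat > held.py <<'E'
from h import *
import sys
t=sys.argv[1]
for n in('side','top'):
    c=snap(n,n+t); w=cloud(c).reshape(-1,3); h=cv2.cvtColor(c['pixels'],cv2.COLOR_RGB2HSV).reshape(-1,3)
    p0=robot.observe()['position']
    o=(h[:,0]>5)&(h[:,0]<23)&(h[:,1]>150)&(np.hypot(*(w[:,:2]-p0[:2]).T)<.045)&(w[:,2]>p0[2]-.045)
    p=w[o]; zb=p0[2]-.036
    f=(p[:,2]<zb+.010)&(p[:,2]>zb-.006)
    from scipy.optimize import least_squares
    q=p[f][:,:2]; 
    if len(q)>8:
        r=least_squares(lambda x:np.hypot(*(q-x).T)-.030,p0[:2],loss='soft_l1',f_scale=.002); print(n,'flange',r.x.round(4),len(q))
    g=p[p[:,2]>zb+.060]
    if len(g): print(' top', ((g.min(0)+g.max(0))/2).round(4),np.ptp(g,axis=0).round(3),len(g))
print(p0)
E
python3 held.py 6
```

```text
clock: 33.5
position: [0.5713, 0.3482, 0.1358]
eef_rot: [0.707, 0.707, -0.0, 0.0]
force: [-0.9, -0.1, -0.3]
grip_width: 0.0381
side flange [0.5699 0.3477] 136
 top [0.5709 0.3509 0.1653] [0.037 0.036 0.01 ] 172
[0.57166474 0.34833438 0.13603746]
```

```bash
python3 -m crank '[{"dp":[0,0,8],"spin":0},{"dp":[0,0,8],"spin":0},{"dp":[0,0,6],"spin":0},{"dp":[0,0,4],"spin":0},{"dp":[0,0,4],"spin":0},{"dp":[0,0,4],"spin":0},{"dp":[0,0,4],"spin":0},{"dp":[0,0,4],"spin":0},{"dp":[0,0,0],"spin":0},{"dp":[0,0,0],"spin":0}]'
python3 -m crank '[{"dp":[0,0,4],"spin":0},{"dp":[0,0,4],"spin":0},{"dp":[0,0,4],"spin":0},{"dp":[0,0,3],"spin":0},{"dp":[0,0,2],"spin":0},{"dp":[0,0,2],"spin":0},{"dp":[0,0,1],"spin":0},{"dp":[0,0,1],"spin":0},{"dp":[0,0,0],"spin":0},{"dp":[0,0,0],"spin":0}]'
```

```text
clock: 34.6
position: [0.5721, 0.3485, 0.0938]
eef_rot: [0.707, 0.707, 0.0, -0.0]
force: [-0.2, -0.5, -1.3]
grip_width: 0.0382
clock: 35.6
position: [0.5721, 0.3486, 0.0729]
eef_rot: [0.707, 0.707, 0.0, -0.0]
force: [-0.3, 0.7, -2.1]
grip_width: 0.0383
```

```bash
python3 -m crank '[{"dp":[0,0,1],"spin":0},{"dp":[0,0,0.5],"spin":0},{"dp":[0,0,0.5],"spin":0},{"dp":[0,0,0.5],"spin":0},{"dp":[0,0,0.5],"spin":0},{"dp":[0,0,0],"spin":0},{"dp":[0,0,0],"spin":0},{"dp":[0,0,0],"spin":0},{"dp":[0,0,0],"spin":0},{"dp":[0,0,0],"spin":0}]'
python3 -m crank '[{"dp":[0,0,0],"spin":0},{"dp":[0,0,0],"spin":0},{"dp":[0,0,0],"spin":0},{"dp":[0,0,0],"spin":0},{"dp":[0,0,0],"spin":0},{"dp":[0,0,-10],"spin":0},{"dp":[0,0,-15],"spin":0},{"dp":[0,0,-20],"spin":0},{"dp":[0,0,-20],"spin":0},{"dp":[0,0,0],"spin":0}]' 0.35 30
python3 -m crank '[{"dp":[-10,-10,0],"spin":0},{"dp":[-27,-27,0],"spin":0},{"dp":[-27,-27,0],"spin":0},{"dp":[-27,-27,0],"spin":0},{"dp":[-27,-27,0],"spin":0},{"dp":[-27,-20,0],"spin":0},{"dp":[-17,-12,0],"spin":0},{"dp":[0,0,0],"spin":0},{"dp":[0,0,0],"spin":0},{"dp":[0,0,0],"spin":0}]' 0.45
python3 look.py 7
```

```text
clock: 36.6
position: [0.5721, 0.3486, 0.0712]
eef_rot: [0.707, 0.707, 0.0, 0.0]
force: [-4.1, -2.3, 12.1]
grip_width: 0.0378
clock: 37.6
position: [0.5736, 0.3499, 0.1393]
eef_rot: [0.707, 0.707, 0.003, 0.0]
force: [0.3, -0.8, -0.0]
grip_width: 0.0575
clock: 38.6
position: [0.4228, 0.1876, 0.1352]
eef_rot: [0.707, 0.707, 0.001, 0.0]
force: [0.5, 0.1, 0.8]
grip_width: 0.0622
blob [420.4 186.2  35.8  38.6] z [0.068 0.071] 152
blob [431.6  97.5  34.   37.4] z [0.068 0.071] 112
blob [555.1 153.5  12.8  15.2] z [0.072 0.079] 55
blob [569.  350.6  38.   36.3] z [0.091 0.105] 509
blob [564.  251.9  14.9  16.9] z [0.072 0.08 ] 69
--
blob [555.9 147.   17.4  14.6] z [0.076 0.081] 25
blob [570.7 347.3  33.1  37.3] z [0.101 0.107] 129
--
```

View pics/c7.png

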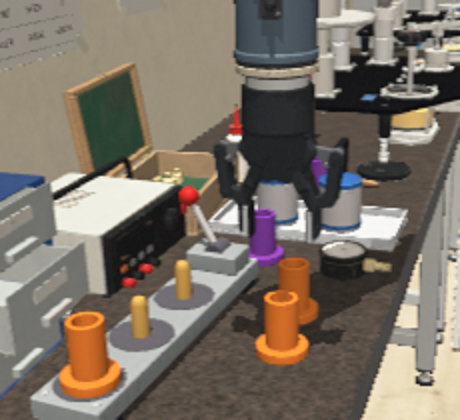

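The first sleeve is seated (crop 88,355; top at 0.105 m). The gripper is above the second sleeve, which has not moved.

```bash
python3 -m crank '[{"dp":[-1,-1,15],"spin":0},{"dp":[0,0,20],"spin":0},{"dp":[0,0,15],"spin":0},{"dp":[0,0,15],"spin":0},{"dp":[0,0,15],"spin":0},{"dp":[0,0,12],"spin":0},{"dp":[0,0,7],"spin":0},{"dp":[0,0,0],"spin":0},{"dp":[0,0,0],"spin":0},{"dp":[0,0,0],"spin":0}]'
python3 -m crank '[{"dp":[0,0,0],"spin":0},{"dp":[0,0,0],"spin":0},{"dp":[0,0,0],"spin":0},{"dp":[0,0,0],"spin":0},{"dp":[0,0,0],"spin":0},{"dp":[0,0,0],"spin":0},{"dp":[0,0,0],"spin":0},{"dp":[0,0,0],"spin":0},{"dp":[0,0,0],"spin":0},{"dp":[0,0,0],"spin":0}]' -1 30
python3 -m crank '[{"dp":[0,0,-10],"spin":0},{"dp":[0,0,-15],"spin":0},{"dp":[0,0,-20],"spin":0},{"dp":[0,0,-20],"spin":0},{"dp":[0,0,-20],"spin":0},{"dp":[0,0,-15],"spin":0},{"dp":[0,0,0],"spin":0},{"dp":[0,0,0],"spin":0},{"dp":[0,0,0],"spin":0},{"dp":[0,0,0],"spin":0}]'
```

```text
clock: 39.7
position: [0.4213, 0.1859, 0.0363]
eef_rot: [0.707, 0.707, 0.0, 0.0]
force: [0.4, 0.6, 0.4]
grip_width: 0.0619
clock: 40.7
position: [0.4213, 0.1857, 0.0364]
eef_rot: [0.707, 0.707, 0.0, 0.0]
force: [0.2, -0.6, 6.8]
grip_width: 0.0367
clock: 41.7
position: [0.4205, 0.1854, 0.1351]
eef_rot: [0.707, 0.707, -0.001, -0.0]
force: [0.4, -0.4, -1.5]
grip_width: 0.0367
```

```bash
python3 -m crank '[{"dp":[10,22,0],"spin":0},{"dp":[12,27,0],"spin":0},{"dp":[12,27,0],"spin":0},{"dp":[12,27,0],"spin":0},{"dp":[10,24,0],"spin":0},{"dp":[7.5,16,0],"spin":0},{"dp":[0,0,0],"spin":0},{"dp":[0,0,0],"spin":0},{"dp":[0,0,0],"spin":0},{"dp":[0,0,0],"spin":0}]'
python3 held.py 8
```

```text
clock: 42.7
position: [0.5633, 0.2487, 0.1358]
eef_rot: [0.707, 0.707, -0.0, 0.0]
force: [0.2, 0.3, -1.2]
grip_width: 0.0365
side flange [0.5617 0.2477] 109
 top [0.5626 0.2505 0.1653] [0.036 0.035 0.011] 140
[0.56362181 0.24878261 0.13600403]
```

```bash
python3 -m crank '[{"dp":[0,0,8],"spin":0},{"dp":[0,0,8],"spin":0},{"dp":[0,0,6],"spin":0},{"dp":[0,0,4],"spin":0},{"dp":[0,0,4],"spin":0},{"dp":[0,0,4],"spin":0},{"dp":[0,0,4],"spin":0},{"dp":[0,0,4],"spin":0},{"dp":[0,0,0],"spin":0},{"dp":[0,0,0],"spin":0}]'
python3 -m crank '[{"dp":[0,0,4],"spin":0},{"dp":[0,0,4],"spin":0},{"dp":[0,0,4],"spin":0},{"dp":[0,0,3],"spin":0},{"dp":[0,0,2],"spin":0},{"dp":[0,0,2],"spin":0},{"dp":[0,0,1],"spin":0},{"dp":[0,0,1],"spin":0},{"dp":[0,0,0],"spin":0},{"dp":[0,0,0],"spin":0}]'
python3 -m crank '[{"dp":[0,0,1],"spin":0},{"dp":[0,0,0.5],"spin":0},{"dp":[0,0,0.5],"spin":0},{"dp":[0,0,0.5],"spin":0},{"dp":[0,0,0.5],"spin":0},{"dp":[0,0,0],"spin":0},{"dp":[0,0,0],"spin":0},{"dp":[0,0,0],"spin":0},{"dp":[0,0,0],"spin":0},{"dp":[0,0,0],"spin":0}]'
```

```text
clock: 43.8
position: [0.564, 0.2491, 0.0938]
eef_rot: [0.707, 0.707, 0.0, -0.0]
force: [0.4, 0.4, -1.2]
grip_width: 0.037
clock: 44.8
position: [0.5641, 0.2491, 0.0729]
eef_rot: [0.707, 0.707, 0.0, 0.0]
force: [-0.5, -0.1, -0.5]
grip_width: 0.0364
clock: 45.8
position: [0.5641, 0.2491, 0.0714]
eef_rot: [0.707, 0.707, 0.0, 0.0]
force: [-5.4, -2.3, 16.2]
grip_width: 0.0363
```

Seated. Release and go over the third sleeve, with a look on the way.

```bash
python3 -m crank '[{"dp":[0,0,0],"spin":0},{"dp":[0,0,0],"spin":0},{"dp":[0,0,0],"spin":0},{"dp":[0,0,0],"spin":0},{"dp":[0,0,0],"spin":0},{"dp":[0,0,-10],"spin":0},{"dp":[0,0,-15],"spin":0},{"dp":[0,0,-20],"spin":0},{"dp":[0,0,-20],"spin":0},{"dp":[0,0,0],"spin":0}]' 0.35 30
python3 -m crank '[{"dp":[-10,-10,0],"spin":0},{"dp":[-27,-24,0],"spin":0},{"dp":[-27,-24,0],"spin":0},{"dp":[-27,-24,0],"spin":0},{"dp":[-27,-22,0],"spin":0},{"dp":[-22,-17,0],"spin":0},{"dp":[-15,-10,0],"spin":0},{"dp":[0,0,0],"spin":0},{"dp":[0,0,0],"spin":0},{"dp":[0,0,0],"spin":0}]' 0.45
python3 look.py 9
```

```text
clock: 46.8
position: [0.5657, 0.2502, 0.1389]
eef_rot: [0.707, 0.707, 0.003, 0.001]
force: [-1.0, 0.6, 0.7]
grip_width: 0.0578
clock: 47.8
position: [0.4338, 0.0951, 0.1351]
eef_rot: [0.707, 0.707, 0.001, 0.0]
force: [0.0, 0.2, 0.3]
grip_width: 0.0619
blob [431.8  96.6  34.1  37.1] z [0.067 0.071] 117
blob [559.7 251.3  37.4  35.3] z [0.09  0.105] 406
blob [554.8 154.   12.   15.9] z [0.072 0.08 ] 61
blob [568.2 351.6  36.   37. ] z [0.091 0.105] 509
--
blob [563.9 248.8  33.7  36.4] z [0.099 0.107] 126
blob [570.8 346.1  37.4  35.3] z [0.092 0.106] 188
--
```

```bash
python3 -m crank '[{"dp":[0,-1,15],"spin":0},{"dp":[0,0,20],"spin":0},{"dp":[0,0,15],"spin":0},{"dp":[0,0,15],"spin":0},{"dp":[0,0,15],"spin":0},{"dp":[0,0,12],"spin":0},{"dp":[0,0,7],"spin":0},{"dp":[0,0,0],"spin":0},{"dp":[0,0,0],"spin":0},{"dp":[0,0,0],"spin":0}]'
python3 -m crank '[{"dp":[0,0,0],"spin":0},{"dp":[0,0,0],"spin":0},{"dp":[0,0,0],"spin":0},{"dp":[0,0,0],"spin":0},{"dp":[0,0,0],"spin":0},{"dp":[0,0,0],"spin":0},{"dp":[0,0,0],"spin":0},{"dp":[0,0,0],"spin":0},{"dp":[0,0,0],"spin":0},{"dp":[0,0,0],"spin":0}]' -1 30
python3 -m crank '[{"dp":[0,0,-10],"spin":0},{"dp":[0,0,-15],"spin":0},{"dp":[0,0,-20],"spin":0},{"dp":[0,0,-20],"spin":0},{"dp":[0,0,-20],"spin":0},{"dp":[0,0,-15],"spin":0},{"dp":[0,0,0],"spin":0},{"dp":[0,0,0],"spin":0},{"dp":[0,0,0],"spin":0},{"dp":[0,0,0],"spin":0}]'
```

```text
clock: 48.9
position: [0.4323, 0.0943, 0.0363]
eef_rot: [0.707, 0.707, 0.0, 0.0]
force: [0.6, 0.4, 0.0]
grip_width: 0.0616
clock: 49.9
position: [0.4323, 0.0942, 0.0364]
eef_rot: [0.707, 0.707, 0.0, 0.0]
force: [-1.2, -0.5, 6.9]
grip_width: 0.0375
clock: 50.9
position: [0.4314, 0.094, 0.1351]
eef_rot: [0.707, 0.707, -0.001, -0.0]
force: [-0.1, 0.5, -1.1]
grip_width: 0.0376
```

```bash
python3 -m crank '[{"dp":[10,18,0],"spin":0},{"dp":[11,24,0],"spin":0},{"dp":[11,24,0],"spin":0},{"dp":[10,24,0],"spin":0},{"dp":[8,20,0],"spin":0},{"dp":[5.5,14,0],"spin":0},{"dp":[0,0,0],"spin":0},{"dp":[0,0,0],"spin":0},{"dp":[0,0,0],"spin":0},{"dp":[0,0,0],"spin":0}]'
python3 held.py 10
```

```text
clock: 51.9
position: [0.5553, 0.1491, 0.1358]
eef_rot: [0.707, 0.707, -0.0, -0.0]
force: [0.4, 0.3, -1.4]
grip_width: 0.0375
side flange [0.5538 0.1488] 89
 top [0.5551 0.1526 0.1654] [0.036 0.036 0.011] 115
[0.55561461 0.14926287 0.1359398 ]
```

```bash
python3 -m crank '[{"dp":[0,0,8],"spin":0},{"dp":[0,0,8],"spin":0},{"dp":[0,0,6],"spin":0},{"dp":[0,0,4],"spin":0},{"dp":[0,0,4],"spin":0},{"dp":[0,0,4],"spin":0},{"dp":[0,0,4],"spin":0},{"dp":[0,0,4],"spin":0},{"dp":[0,0,0],"spin":0},{"dp":[0,0,0],"spin":0}]'
python3 -m crank '[{"dp":[0,0,4],"spin":0},{"dp":[0,0,4],"spin":0},{"dp":[0,0,4],"spin":0},{"dp":[0,0,3],"spin":0},{"dp":[0,0,2],"spin":0},{"dp":[0,0,2],"spin":0},{"dp":[0,0,1],"spin":0},{"dp":[0,0,1],"spin":0},{"dp":[0,0,0],"spin":0},{"dp":[0,0,0],"spin":0}]'
python3 -m crank '[{"dp":[0,0,1],"spin":0},{"dp":[0,0,0.5],"spin":0},{"dp":[0,0,0.5],"spin":0},{"dp":[0,0,0.5],"spin":0},{"dp":[0,0,0.5],"spin":0},{"dp":[0,0,0],"spin":0},{"dp":[0,0,0],"spin":0},{"dp":[0,0,0],"spin":0},{"dp":[0,0,0],"spin":0},{"dp":[0,0,0],"spin":0}]'
```

```text
clock: 53.0
position: [0.556, 0.1496, 0.0938]
eef_rot: [0.707, 0.707, -0.0, -0.0]
force: [0.2, 0.4, -1.1]
grip_width: 0.0374
clock: 54.0
position: [0.556, 0.1496, 0.0729]
eef_rot: [0.707, 0.707, 0.0, 0.0]
force: [-0.1, -0.6, -1.7]
grip_width: 0.0378
clock: 55.0
position: [0.556, 0.1496, 0.0714]
eef_rot: [0.707, 0.707, 0.0, 0.001]
force: [-6.8, -2.7, 18.4]
grip_width: 0.0375
```

```bash
python3 -m crank '[{"dp":[0,0,0],"spin":0},{"dp":[0,0,0],"spin":0},{"dp":[0,0,0],"spin":0},{"dp":[0,0,0],"spin":0},{"dp":[0,0,0],"spin":0},{"dp":[0,0,-10],"spin":0},{"dp":[0,0,-20],"spin":0},{"dp":[0,0,-25],"spin":0},{"dp":[0,0,-25],"spin":0},{"dp":[0,0,0],"spin":0}]' 0.35 30
python3 -m crank '[{"dp":[0,-20,-5],"spin":0},{"dp":[0,-25,-5],"spin":0},{"dp":[0,-25,-10],"spin":0},{"dp":[0,-25,-10],"spin":0},{"dp":[-10,-10,-10],"spin":0},{"dp":[-10,0,0],"spin":0},{"dp":[0,0,0],"spin":0},{"dp":[0,0,0],"spin":0},{"dp":[0,0,0],"spin":0},{"dp":[0,0,0],"spin":0}]'
python3 look.py 11
python3 - <<'E'
from h import *
for n in 's11','t11':
    c=dict(np.load(f'pics/{n}.npz'))
    for ce,k,p in blobs(c,(0,200,120),(4,255,255),15):
        if .45<np.nanmean(p[:,0])<.68 and abs(np.nanmean(p[:,1]))<.15: print(n,'ball',np.nanmean(p,0).round(3))
    w=cloud(c); x,y,z=w.reshape(-1,3).T
    for X in(.545,.443):
        m=(abs(x-X)<.033)&(abs(y+.2)<.04)&(z>.075)&(z<.15); print(n,'can',np.nanmedian(w.reshape(-1,3)[m],0).round(3),np.percentile(z[m],98).round(3) if m.any() else None)
E
```

```text
clock: 56.0
position: [0.5577, 0.1505, 0.1537]
eef_rot: [0.707, 0.707, 0.003, 0.001]
force: [0.1, -0.8, -1.0]
grip_width: 0.0577
clock: 57.0
position: [0.4512, 0.13, 0.1894]
eef_rot: [0.707, 0.707, -0.0, -0.0]
force: [-0.2, -0.3, -1.0]
grip_width: 0.0576
blob [553.8 153.   36.2  39.5] z [0.089 0.105] 324
blob [561.1 250.9  36.7  37.2] z [0.09  0.105] 402
blob [569.7 350.9  35.7  38.4] z [0.091 0.105] 512
--
blob [569.6 346.6  36.3  36.2] z [0.091 0.106] 188
--
s11 ball [0.586 0.055 0.13 ]
s11 can [ 0.541 -0.18   0.09 ] 0.14
s11 can [ 0.439 -0.182  0.088] 0.14
t11 ball [0.586 0.049 0.136]
t11 can [ 0.54  -0.198  0.086] 0.142
t11 can [ 0.439 -0.199  0.086] 0.141
```

View pics/s11.png

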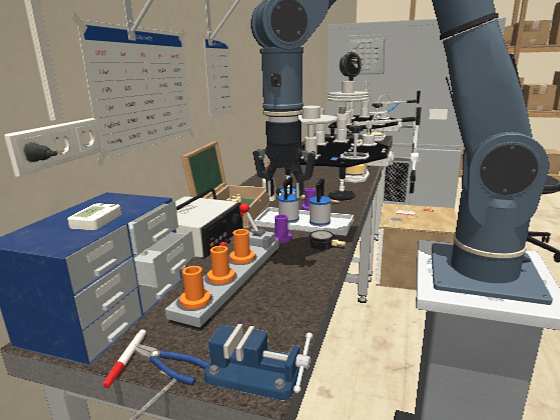

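View pics/t11.png

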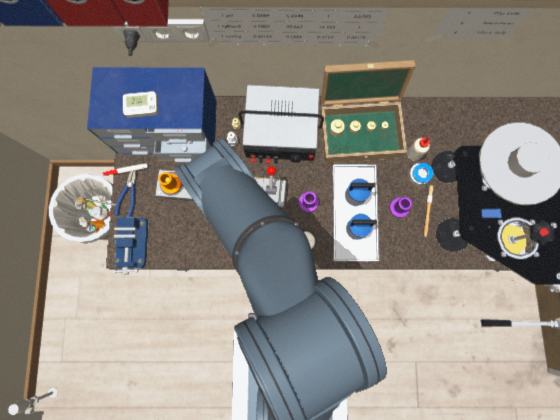

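Both pictures show the job done. In the side view the three sleeves are seated at (194,290), (219,265) and (241,246), and the lever leans away at (245,208). In the top view the two canisters stand upright in the tray at (359,190) and (359,226), and the gauge and purple decoys are where they were. Handing in.

```bash
python3 -c "
from station import robot
print(robot.close_job())"
```

```text
the job is handed in; nothing more can be done
None
```

The job is finished and handed in at about 57 s on the robot's clock. `close_job()` gives no verdict, so this rests on my own last checks.

- **Valve:** I shut it first, pushing the lever until about 20 N showed it was on its hard stop. At the end the ball was still at x ≈ 0.586 m, leaning away from the robot.
- **Canisters:** Only two were there, on spigots 1 and 2. I lifted each by its handle and set it in the drip tray. Both stand upright, with handle tops at about 0.14 m.
- **Sleeves:** All three orange sleeves are on the spigots. Each one met the deck firmly when pushed (12–18 N). The side view puts their tops at 0.105 m, which is the deck height plus the sleeve's full 70 mm.
- **Left alone:** In the pictures the gauge and the purple look-alikes had not moved. No sleeve was seen to be knocked aside.

**Limits of the checks:** The arm hid two of the seated sleeves and most of the gauge from the top camera in the final picture, so those rest on the side view. The two cameras differed by about 4–8 mm in y throughout; I used the averages, and every grasp and fit went in at the first try.

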